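# Set the lamp and show a test tile to the inspection camera

### The arm

A 6-joint arm with a two-finger parallel gripper is mounted at the origin on the work surface. World frame = base frame: x ahead of the robot, y to its left, z up, the work surface at z = 0. Lengths are in m, angles in degrees, forces in N, time in s.
With the tool pointing down it reaches from about 0.35 to 0.875 m from the base axis. Payload 4.2 kg.
Tool frame: the origin (TCP) lies midway between the tips of the shut fingers; the grasp point (between the pads) lies 19 mm behind it; z points along the fingers, y is the line along which they close (so a half turn about z gives the same grasp; the last joint's range is limited). The gripper opens to 87 mm and grips with 3 to 60 N. Pads are 19 mm wide; open, the fingers measure 117 mm over their backs; the gripper's body (75 mm by 190 mm) begins 51 mm behind the grasp point.
Start: joints at [-56.402, 22.042, 0.453, 0, -68.411, -14.817], TCP at [0.201, -0.592, 0.223] pointing down, gripper open.
Joint ranges: [-179.83, 179.83], [-69.29, 118.12], [-61.27, 80.66], [-181.25, 117.63], [-171.15, -9.14], [-177.46, 177.46]. Speed limits (degrees/s): [159.86, 159.86, 180, 180, 180, 180].

### API

Orientations are given as [roll, pitch, yaw] about the fixed x, y, z axes, in that order (R = Rz(yaw) Ry(pitch) Rx(roll)).
In Python, from workcell import env gives the robot as it stands. The module is installed in compiled form; this text tells all that it offers. Calls block until the motion is done:
- env.goto(position, orientation): joint-space move of the TCP to a pose.
- env.move_straight(position, rotation=None, rate=0.15, force_limit=None): straight line of the TCP; rotation=None keeps the orientation; rate is the mean speed in m/s. With force_limit (N) it stops when the force on the tool has changed by that much, and returns True; else False.
- env.set_joints(angles): joint-space move.
- env.gripper_to(opening, grasp_force=None): opening from 0.0 (shut) to 1.0 (fully open); grasp_force is the grip in N (None keeps the last); returns when the fingers have stopped.
- env.dwell(seconds).
- env.inverse_kinematics(position, orientation): joint angles nearest the present ones, or None.
- env.read_state(): the state.
- env.grab_frame(name): name is "scene" or "side" or "wrist"; returns a dict with "image" (480x640x3 uint8, blue, green, red), "fx", "fy", "cx", "cy" (pixels), "position" and "orientation" of the camera in the world. Camera axes: x right, y up, looking along -z (the intrinsics and any distortion apply to the point x, -y, -z); pixel columns grow to the right and rows downward; lengths in m; the calibration is good to about 2 mm. A picture is of the moment at which its call begins. There is no depth.
A pose or a line that the arm cannot do raises env.Unreachable and nothing moves.
- env.close_job(): hands the job in; it is judged then, once.
Trained networks look in a picture, given as the dict that the camera call returned (one of the last four; its "shot" number tells which), for a name from the list of things; names that differ only in an ending like _2 or _b are one class to them, and where a whole thing is asked for, a point or a joint stands for the part that bears it (a point fixed in the world has none). Each returns a list of dicts, best first, with "score" (0 to 1); they miss things now and then, are a little off and sometimes report something else, mostly with a low value. They report only what shows in the picture. A call takes as long as a camera call. They do not tell look-alikes from the thing itself.
- env.search_frame(picture, thing): "xyz" ([x, y, z] in m, in world coordinates, good to about 4 mm: the middle of the surface that is visible of it).
- env.trace(picture, thing): "mask" (480x640 bool, what is visible of it).
The state is a dict: "clock": time; "joint_positions": joint angles; "qvel": joint speeds; "joint_torque": joint torques, N m; "position": TCP position; "tool_rot": TCP orientation; "force": force on the tool from outside, world axes, zero at the start; "wrist_torque": the same for the moment, N m; "opening": opening from 0.0 (shut) to 1.0 (fully open); "finger_force": force on a finger pad.
Only numpy, scipy, OpenCV 4.12 (cv2) and the standard library are available. Lean on these libraries where they do the work, as an engineer would, in place of code of your own. Each camera call takes 0.05 s, during which the arm holds its last target. There are 200 camera calls.

### The job

First slide the dimmer of the inspection lamp to the steel mark clip beside its track. Then take the tall L-shaped test tile off the ware board and hold it up still before the inspection camera, right way up, its ridged face square to the lens (leaned back to match the camera's downward look) and centred on it, 150 mm from the glass. Finish while holding it there in the gripper; leave the other pots and tiles where they stand.

Things in the scene. Friction and masses are not known exactly. Their poses are not given: they have to be found in the camera images.
- dimmer (a joint): position of the dimmer's grip along its straight track: 0 to 0.12 m; it slides with about 1.5 N of friction and stays where left. It grows towards +y of dimmer_base.
- dimmer_base: fixed grey dimmer housing, 40 x 170 x 14 mm (x, y, z), lying on the bench to the right of the robot; origin at the centre of its underside, y along the track. Turned anew in each start.
- dimmer_top (a point): centre of the top of the dimmer's black upright grip, 28 mm across the track, 20 mm along it, 40 mm tall; its top is 54 mm above the bench. It can be pinched from above along or across the track.
- mark: small fixed steel clip, 10 x 12 x 20 mm, at the +x edge of the dimmer housing, with a 3 mm wide pointer on top towards the track, ending 2 mm beside the grip; origin below the pointer, at the underside; axes parallel to dimmer_base (y along the track). The dimmer is set when the grip's centre is level with the pointer along the track.
- ware_board: fixed plywood ware board lying on the bench to the left, 150 x 370 x 14 mm (x, y, z), origin at the centre of its underside; the tall tile, the short tile and the cup stand on it in a row along y, in any order.
- tall_tile: tall test tile, loose fired clay, L-shaped, about 140 g: slab 10 mm thick (x), 50 mm wide (y), 110 mm tall (z); its foot, 50 mm wide, 10 mm high, sticks out 33 mm behind the slab at the bottom (+x). Front face (-x): low horizontal ridges 14 to 66 mm up. Origin: centre of the slab's underside. It can be pinched from above across the slab's thickness near the top edge.
- tile_face (a point): point on the tall tile's ridged front face, in the middle of the ridges: (-5, 0, 40) mm in the tile's frame. This is the point to bring to focus.
- tile_heel (a point): rear end of the tall tile's foot: (38, 0, 5) mm in the tile's frame.
- cam_head: fixed inspection camera head on a thin column beyond the work, turned anew in each start: a black lens barrel 38 mm across, with a white ring lamp 80 mm across behind it. Origin at the centre of the lens glass, 230 mm above the bench. It looks along its own -x axis, which points towards the robot and 25 degrees downward; z is the picture's up.
- focus (a point): empty point in the air 150 mm in front of the lens glass on its axis (-150, 0, 0 mm in the frame of cam_head), about 167 mm above the bench. To be square to the lens the tile's front (-x) axis points along the +x axis of cam_head (back at the lens), and the tile's z along its z.
- short_tile: bystander: test tile of the same shape but only 62 mm tall, 50 mm wide, on the ware board; origin as for the tall tile.
- cup: bystander: small handleless cup, 64 mm across, 60 mm tall, on the ware board; origin at the centre of its underside.
- bowl: bystander: bowl, 110 mm across, 50 mm tall, on the bench; origin at the centre of its underside.
- mug: bystander: mug, 80 mm across, 85 mm tall, on the bench; origin at the centre of its underside.
Things that resemble listed ones, but are neither listed nor needed, are in the scene too. What is shaped like the tall_tile but green is not meant. What is meant by the dimmer_base is not green, and is the smaller of those in its own colour.

How it is judged:
By the outcome, as a careful person would: the job done as asked, in the order asked, and still so for the second after the job is handed in, while the arm keeps its last pose, push and grip.
It also fails if it takes over 51 s, if anything falls off the work surface, if the arm or the gripper's body presses on something with over 40 N, if the wrist force passes 120 N, or if a joint passes its speed limit or range.

## Working session

There is one attempt and no reset: what is moved stays moved. The work goes in short steps, each a Python script; the robot and the scene stay as the last script left them, time stands still between calls to the robot, and variables do not carry over. Pictures are saved under pics/ and viewed, at most 10 in all, crops included, and the job is handed in when it is done.

```bash
mkdir -p pics; cat > h.py <<'E'
import numpy as np, cv2
from workcell import env
from scipy.spatial.transform import Rotation as R
def rot(o): return R.from_euler('xyz',o,degrees=True).as_matrix()
def proj(f,p):
    q=(np.atleast_2d(p)-np.array(f['position']))@rot(f['orientation'])
    x=q[:,0]/-q[:,2]; y=-q[:,1]/-q[:,2]
    return np.c_[f['fx']*x+f['cx'],f['fy']*y+f['cy']]
def ray(f,uv):
    uv=np.atleast_2d(uv)
    d=np.c_[(uv[:,0]-f['cx'])/f['fx'],-(uv[:,1]-f['cy'])/f['fy'],-np.ones(len(uv))]
    return d@rot(f['orientation']).T
def onz(f,uv,z):
    d=ray(f,uv); c=np.array(f['position']); return c+d*((z-c[2])/d[:,2])[:,None]
E
python3 - <<'E'
from h import *
import pickle
F={}
for n in ("scene","side"):
    f=env.grab_frame(n);F[n]=f;cv2.imwrite(f'pics/{n}0.png',f['image'])
    print(n,{k:(np.round(v,3) if k!='image' else 0) for k,v in f.items() if not isinstance(v,str)})
    for t in ("dimmer_base","dimmer_top","mark","ware_board","tall_tile","cam_head","short_tile","cup","bowl","mug"):
        for r in env.search_frame(f,t): print(t,np.round(r['xyz'],3),round(r['score'],2),proj(f,r['xyz']).round()[0])
pickle.dump(F,open('f0.pkl','wb'))
print(env.read_state()['clock'])
E
```

```text
scene {'image': 0, 'fx': np.float64(447.693), 'fy': np.float64(447.693), 'cx': np.float64(329.678), 'cy': np.float64(243.653), 'position': array([ 1.112, -0.387,  1.05 ]), 'orientation': array([36.204, -0.458, 59.091]), 'shot': np.int64(1)}
dimmer_base [ 0.481 -0.51   0.015] 0.92 [154. 334.]
dimmer_base [ 0.34  -0.316  0.02 ] 0.71 [205. 259.]
dimmer_top [ 0.344 -0.384  0.072] 0.7 [178. 260.]
dimmer_top [ 0.492 -0.561  0.05 ] 0.53 [130. 341.]
dimmer_top [ 0.514 -0.247  0.053] 0.52 [254. 289.]
ware_board [0.511 0.238 0.015] 0.78 [403. 223.]
tall_tile [0.487 0.378 0.066] 0.94 [439. 188.]
tall_tile [0.337 0.388 0.057] 0.72 [411. 159.]
tall_tile [0.339 0.307 0.032] 0.56 [389. 174.]
cam_head [ 0.819 -0.017  0.27 ] 0.56 [410. 297.]
short_tile [0.51  0.155 0.025] 0.87 [381. 232.]
cup [0.499 0.27  0.053] 0.62 [412. 208.]
cup [ 0.523 -0.21   0.01 ] 0.3 [270. 294.]
mug [0.419 0.015 0.052] 0.94 [323. 224.]
side {'image': 0, 'fx': np.float64(515.918), 'fy': np.float64(515.918), 'cx': np.float64(312.202), 'cy': np.float64(233.399), 'position': array([0.205, 0.863, 1.047]), 'orientation': array([ 4
[... 182 characters left out ...]
.324 -0.294  0.022] 0.58 [417. 239.]
dimmer_base [ 0.716 -0.335  0.033] 0.17 [299. 198.]
dimmer_top [ 0.329 -0.374  0.056] 0.62 [423. 213.]
dimmer_top [ 0.715 -0.334  0.033] 0.24 [299. 198.]
ware_board [0.465 0.316 0.012] 0.83 [293. 400.]
tall_tile [0.332 0.323 0.054] 0.88 [350. 413.]
tall_tile [0.327 0.392 0.036] 0.72 [341. 449.]
tall_tile [0.475 0.393 0.04 ] 0.62 [273. 422.]
cam_head [0.809 0.013 0.265] 0.63 [209. 196.]
cam_head [ 0.51  -0.238  0.04 ] 0.25 [352. 231.]
short_tile [0.503 0.17  0.026] 0.57 [301. 341.]
short_tile [0.469 0.316 0.012] 0.41 [291. 399.]
cup [0.498 0.267 0.046] 0.78 [287. 369.]
bowl [ 0.713 -0.334  0.034] 0.9 [300. 198.]
mug [0.405 0.036 0.053] 0.63 [358. 305.]
1.1
```

View pics/scene0.png

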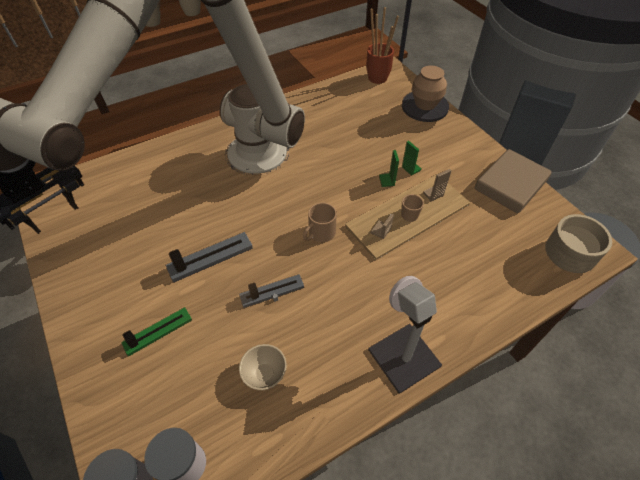

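View pics/side0.png

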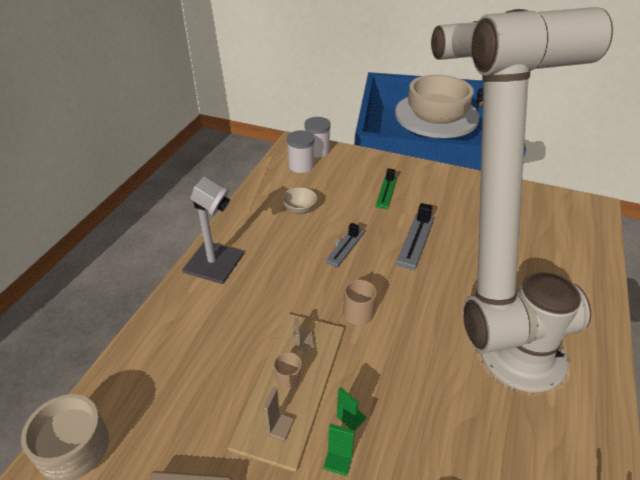

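The scene shows three dimmers: large grey at scene (210,257), small grey with the clip at (272,290), green at (157,332). It also shows three tall L-tiles: clay on the board at (439,188) and green at (411,157) and (389,174). By the description I choose the small grey dimmer and the clay tile on the board. I'll check both in one close crop.

```bash
python3 - <<'E'
from h import *
import pickle
F=pickle.load(open('f0.pkl','rb'))
def c(n,x,y,w=50,h=37): return cv2.resize(F[n]['image'][y-h:y+h,x-w:x+w],(400,296),interpolation=cv2.INTER_CUBIC)
cv2.imwrite('pics/crop.png',np.vstack([np.hstack([c('scene',272,290),c('scene',430,195)]),np.hstack([c('side',346,245),c('side',280,412)])]))
print(env.inverse_kinematics([0.5,-0.22,0.32],[180,0,0]),env.read_state()['tool_rot'])
E
```

```text
[-6.73972952e+00  1.12180930e+01 -8.57982993e-01  2.54444375e-14
 -7.79239240e+01  9.67397295e+01] [-1.79998903e+02  1.30070155e-03 -1.61220137e+02]
```

View pics/crop.png

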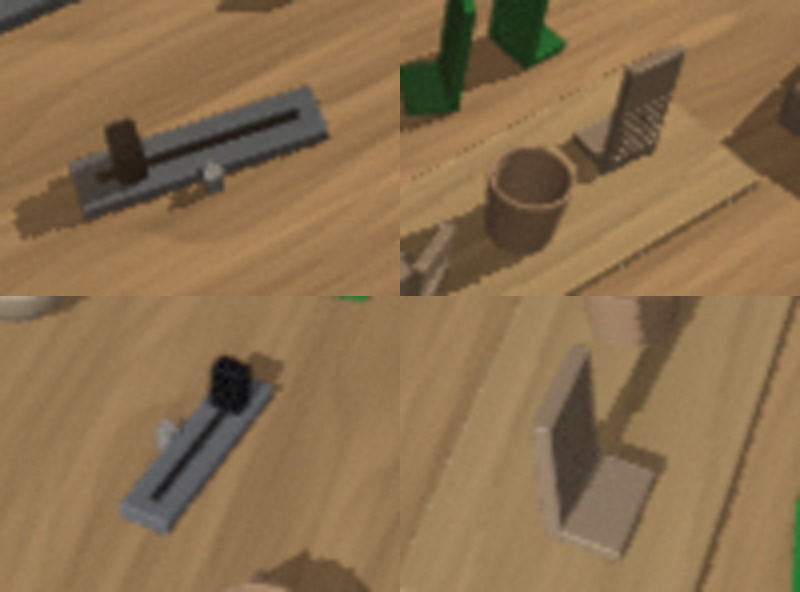

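The crop confirms both choices: the small grey housing has the steel clip, and the clay tile has its ridges facing the camera side and its foot towards the robot. Next I measure with the wrist camera from two places each.

```bash
python3 - <<'E'
from h import *
import pickle
W=[]
for p in ([0.46,-0.24,0.30],[0.42,-0.20,0.30]):
    env.goto(p,[180,0,-161]) if not W else env.move_straight(p,rate=.2)
    f=env.grab_frame('wrist');W.append(f)
    s=env.read_state();print(s['clock'],np.round(s['position'],3),np.round(f['position'],3),np.round(f['orientation'],2),f['fx'],f['cx'],f['cy'])
    for t in ("dimmer_base","dimmer_top","mark"):
        for r in env.search_frame(f,t): print(t,np.round(r['xyz'],3),round(r['score'],2),proj(f,r['xyz']).round()[0])
    f['masks']={t:[(r['score'],r['mask']) for r in env.trace(f,t)] for t in ("dimmer_base","dimmer_top","mark")}
pickle.dump(W,open('w0.pkl','wb'))
cv2.imwrite('pics/w0.png',cv2.resize(np.hstack([f['image'] for f in W]),(800,300),interpolation=cv2.INTER_AREA))
E
```

```text
2.775 [ 0.46  -0.241  0.3  ] [ 0.385 -0.267  0.461] [-1.7020e+01 -4.0000e-02  1.0897e+02] 342.73748327265395 318.62102267636084 241.15214079502536
dimmer_base [ 0.333 -0.307  0.022] 0.78 [301.  81.]
dimmer_base [ 0.472 -0.501  0.014] 0.61 [119. 142.]
dimmer_base [ 0.51  -0.207  0.016] 0.57 [330. 242.]
dimmer_top [ 0.48  -0.553  0.047] 0.89 [ 57. 133.]
dimmer_top [ 0.503 -0.249  0.058] 0.87 [301. 237.]
dimmer_top [ 0.33  -0.378  0.075] 0.83 [231.  44.]
mark [ 0.505 -0.25   0.054] 0.55 [299. 237.]
3.5583 [ 0.42 -0.2   0.3 ] [ 0.345 -0.226  0.462] [-1.7130e+01  2.0000e-02  1.0907e+02] 342.73748327265395 318.62102267636084 241.15214079502536
dimmer_base [ 0.511 -0.207  0.013] 0.96 [293. 259.]
dimmer_base [ 0.47  -0.504  0.013] 0.66 [ 81. 158.]
dimmer_base [ 0.33  -0.306  0.02 ] 0.64 [260. 101.]
dimmer_top [ 0.501 -0.247  0.058] 0.83 [262. 254.]
dimmer_top [ 0.329 -0.379  0.07 ] 0.72 [184.  71.]
dimmer_top [ 0.476 -0.552  0.045] 0.6 [ 20. 152.]
```

View pics/w0.png

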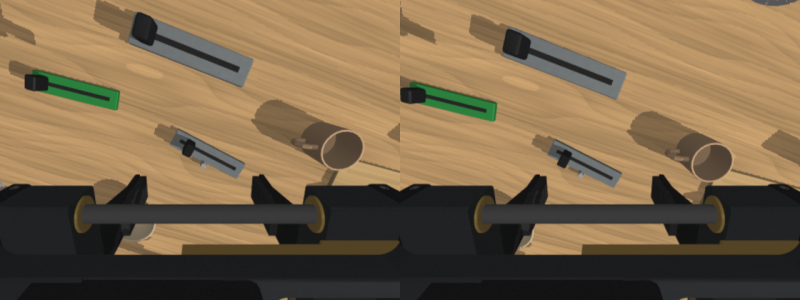

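Both wrist views show the small dimmer, with its clip at about (402,163) of the left half. I'll take one closer pair for accuracy.

```bash
python3 - <<'E'
from h import *
import pickle
W=[]
for p in ([0.45,-0.17,0.17],[0.43,-0.21,0.17]):
    env.move_straight(p,rate=.25)
    f=env.grab_frame('wrist');W.append(f)
    for t in ("dimmer_base","dimmer_top","mark"):
        for r in env.search_frame(f,t)[:2]: print(t,np.round(r['xyz'],3),round(r['score'],2),proj(f,r['xyz']).round()[0])
    f['masks']={t:[(r['score'],r['mask']) for r in env.trace(f,t)] for t in ("dimmer_base","dimmer_top","mark")}
print(env.read_state()['clock'])
pickle.dump(W,open('w1.pkl','wb'))
def c(f):
    u,v=proj(f,[0.508,-0.205,.014])[0].astype(int);print(u-100,v-75)
    return cv2.resize(f['image'][v-75:v+75,u-100:u+100],(800,600),interpolation=cv2.INTER_CUBIC)
cv2.imwrite('pics/w1.png',cv2.resize(np.hstack([c(f) for f in W]),(800,300),interpolation=cv2.INTER_AREA))
E
```

```text
dimmer_base [ 0.335 -0.278  0.021] 0.85 [240.  52.]
dimmer_base [ 0.465 -0.434  0.012] 0.69 [ 36. 144.]
dimmer_top [ 0.345 -0.371  0.044] 0.81 [106.  13.]
dimmer_top [ 0.501 -0.244  0.055] 0.62 [219. 261.]
mark [ 0.541 -0.202  0.024] 0.57 [259. 299.]
dimmer_base [ 0.331 -0.309  0.021] 0.97 [245.  78.]
dimmer_base [ 0.505 -0.221  0.013] 0.9 [285. 288.]
dimmer_top [ 0.332 -0.373  0.07 ] 0.79 [138.  34.]
dimmer_top [ 0.5   -0.249  0.056] 0.64 [253. 294.]
mark [ 0.535 -0.205  0.023] 0.62 [290. 323.]
5.5833
167 190
199 220
```

View pics/w1.png

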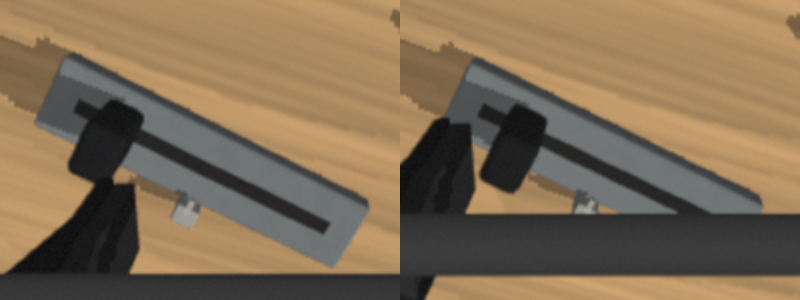

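```bash
python3 - <<'E'
from h import *
import pickle
W=pickle.load(open('w1.pkl','rb'))
f=W[0];P=lambda l,z:onz(f,np.array(l)/2.+[167,190],z)
c=P([(38,125),(333,267),(370,203)],.014);s=P([(75,105),(328,228)],.014);m=P([(180,194),(176,205),(188,226)],.020)
print('corners',c.round(4),'slot',s.round(4),'mark',m.round(4))
for a,b in ((c[0],c[1]),(s[0],s[1])): print(np.degrees(np.arctan2(*(b-a)[[1,0]])),np.linalg.norm(b-a))
print(np.linalg.norm(c[2]-c[1]))
f=W[1]
m2=onz(f,np.array([(580-400,193)])/2.+[199,220],.020); print(m2)
# grip top face outline, mark pixels: both views
for f in W:
    g=f['image'].astype(int); mk=[(round(sc,2),m.sum()) for sc,m in f['masks']['mark']]; print(mk)
    for sc,m in f['masks']['mark'][:1]:
        v,u=np.nonzero(m);print(u.mean(),v.mean(),onz(f,[u.mean(),v.mean()],.015))
    for sc,m in f['masks']['dimmer_top'][:3]:
        v,u=np.nonzero(m);print('grip',sc,m.sum(),u.mean(),v.mean(),onz(f,[u.mean(),v.mean()],.040))
E
```

```text
corners [[ 0.5215 -0.2843  0.014 ]
 [ 0.5483 -0.121   0.014 ]
 [ 0.5075 -0.1156  0.014 ]] slot [[ 0.5055 -0.2696  0.014 ]
 [ 0.5278 -0.1311  0.014 ]] mark [[ 0.5313 -0.2081  0.02  ]
 [ 0.5377 -0.2083  0.02  ]
 [ 0.5469 -0.1994  0.02  ]]
80.69317342187004 0.16554078382097678
80.87267307628143 0.1402858680660427
0.04107545276518945
[[ 0.53068003 -0.20867359  0.02      ]]
[(0.6, np.int64(159))]
259.40880503144655 296.0440251572327 [[ 0.54265455 -0.20315755  0.015     ]]
grip 0.61 878 101.73006833712984 8.544419134396355 [[ 0.34302659 -0.37755647  0.04      ]]
[]
grip 0.68 937 255.6179295624333 294.54749199573104 [[ 0.50750692 -0.24691517  0.04      ]]
grip 0.63 4103 135.9909822081404 32.17791859614916 [[ 0.32850516 -0.39063772  0.04      ]]
```

```bash
python3 - <<'E'
from h import *
import pickle
W=pickle.load(open('w1.pkl','rb'))
a=cv2.resize(W[0]['image'][270:310,220:280],(600,400),interpolation=cv2.INTER_NEAREST)
cv2.imwrite('pics/m.png',a)
E
```

```text
(no output)
```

View pics/m.png

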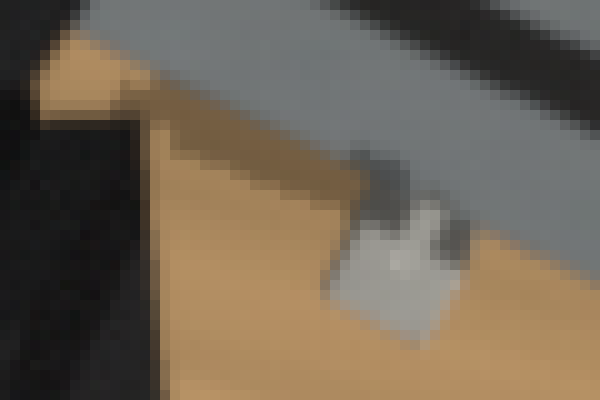

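The zoom shows the clip's top face centred at wrist pixel (259,298), with the pointer ending at (263,290).

```bash
python3 - <<'E'
from h import *
import pickle
W=pickle.load(open('w1.pkl','rb'));f=W[0]
a=np.radians(80.8);ex=np.array([np.sin(a),-np.cos(a)]);ey=np.array([np.cos(a),np.sin(a)]);c=np.array([.5155,-.201])
for uv in ((259.2,298.5),(263,290.5),(260,296)):
    p=onz(f,uv,.021)[0];print(p.round(4),((p[:2]-c)@ex).round(4),((p[:2]-c)@ey).round(4))
# grip from the masks in the two views: triangulate and top-face
for f in pickle.load(open('w0.pkl','rb'))+W:
    for sc,m in f['masks']['dimmer_top']:
        v,u=np.nonzero(m);p=onz(f,[u.mean(),v.mean()],.036)[0]
        if np.hypot(*(p[:2]-[.505,-.25]))<.04: print(sc,p.round(4),((p[:2]-c)@ex).round(4),((p[:2]-c)@ey).round(4))
for t in ((.501,-.244),(.5,-.249),(.503,-.249),(.501,-.247)): print((np.array(t)-c)@ey)
E
```

```text
[ 0.5422 -0.2025  0.021 ] 0.0266 0.0028
[ 0.5325 -0.2014  0.021 ] 0.0168 0.0024
[ 0.5393 -0.2025  0.021 ] 0.0237 0.0023
0.62 [ 0.5095 -0.2476  0.036 ] 0.0015 -0.0469
0.68 [ 0.5096 -0.247   0.036 ] 0.0015 -0.0464
-0.04476513661967006
-0.04986069913272684
-0.04938105556965133
-0.04772654541488903
```

```bash
python3 - <<'E'
from h import *
import pickle
a=np.radians(80.8);ex=np.array([np.sin(a),-np.cos(a)]);ey=np.array([np.cos(a),np.sin(a)]);c=np.array([.5155,-.201])
O=[180,0,170.8]
P=lambda x,y,z:[*(c+x*ex+y*ey),z]
env.gripper_to(1.0,10)
env.goto(P(0.001,-.047,.12),O)
print(env.move_straight(P(0.001,-.047,.024),rate=.12,force_limit=8))
env.gripper_to(0,12); s=env.read_state();print(s['opening']*87,s['finger_force'])
env.move_straight(P(0.001,.0025,.024),rate=.05)
env.dwell(.2);s=env.read_state();print(s['position'],s['force'],s['opening']*87)
env.gripper_to(0.8)
env.move_straight(P(0.001,.0025,.13),rate=.2)
env.goto([0.45,-0.18,0.19],[180,0,-161])
f=env.grab_frame('wrist');pickle.dump(f,open('w2.pkl','wb'))
for t in ("dimmer_top","mark"):
    for r in env.search_frame(f,t): print(t,np.round(r['xyz'],3),round(r['score'],2),((np.array(r['xyz'])[:2]-c)@ey).round(4))
print(env.read_state()['clock'])
u,v=proj(f,P(.01,.0025,.03))[0].astype(int);print(u-40,v-30)
cv2.imwrite('pics/w2.png',cv2.resize(f['image'][v-30:v+30,u-40:u+40],(640,480),interpolation=cv2.INTER_CUBIC))
E
```

```text
False
19.948763144710615 11.999983111163601
[ 0.51695664 -0.19866993  0.02398271] [ 0.69923645  1.43023342 -1.49542467] 19.704096843299677
dimmer_top [ 0.509 -0.201  0.054] 0.76 -0.001
dimmer_top [ 0.339 -0.372  0.057] 0.73 -0.1973
12.0917
235 255
```

View pics/w2.png

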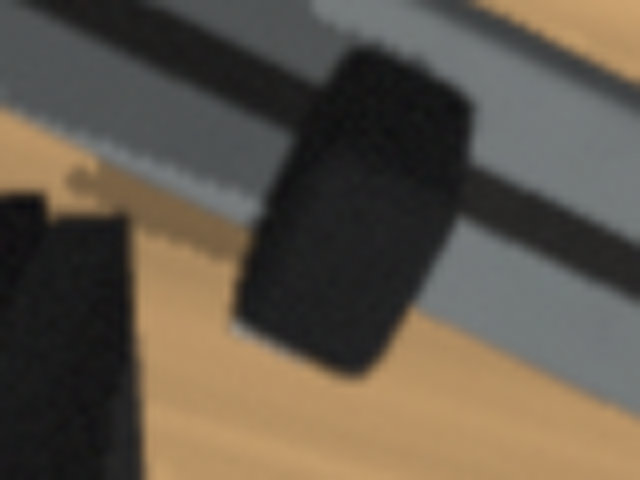

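The grip has moved and now hides the clip from this side. I'll check from the far side.

```bash
python3 - <<'E'
from h import *
import pickle
a=np.radians(80.8);ex=np.array([np.sin(a),-np.cos(a)]);ey=np.array([np.cos(a),np.sin(a)]);c=np.array([.5155,-.201])
P=lambda x,y,z:[*(c+x*ex+y*ey),z]
print(env.inverse_kinematics([.61,-.20,.19],[180,0,-9.2]), env.read_state()['joint_positions'])
env.goto([.60,-.21,.19],[180,0,-9.2])
f=env.grab_frame('wrist');pickle.dump(f,open('w3.pkl','wb'));print(f['position'],f['orientation'])
for t in ("dimmer_top","mark"):
    for r in env.search_frame(f,t): print(t,np.round(r['xyz'],3),round(r['score'],2),((np.array(r['xyz'])[:2]-c)@ey).round(4))
print(env.read_state()['clock'])
u,v=proj(f,P(.01,.0025,.03))[0].astype(int);print(u-40,v-30)
cv2.imwrite('pics/w3.png',cv2.resize(f['image'][v-30:v+30,u-40:u+40],(640,480),interpolation=cv2.INTER_CUBIC))
E
```

```text
[-3.73856181e+00  2.49751344e+01  2.81339556e-01  2.54444375e-14
 -6.53062051e+01  8.45385618e+01] [-2.56062328e+00  1.01853753e+01 -2.15495848e+01 -1.44498672e-02
 -5.84529078e+01 -6.85038158e+01]
[ 0.68083752 -0.22336067  0.35107415] [-1.70435741e+01  3.67747124e-02 -9.91953845e+01]
dimmer_top [ 0.523 -0.202  0.055] 0.85 0.0006
dimmer_top [ 0.716 -0.322  0.028] 0.59 -0.0876
mark [ 0.544 -0.204  0.024] 0.53 0.0017
14.5333
280 265
```

View pics/w3.png

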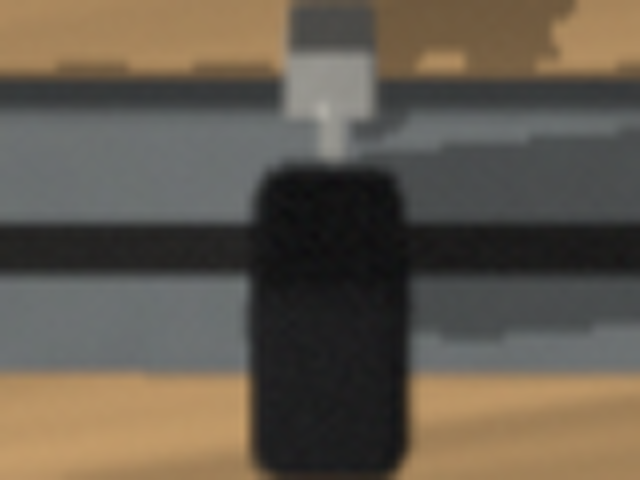

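The pointer tip sits at column 333 of the crop and the grip's centre at column 330, under 0.5 mm apart, so the dimmer is set. Next I plan wrist-camera views of the lens by IK.

```bash
cat >> h.py <<'E'
import pickle
_f=pickle.load(open('w3.pkl','rb'))
_Rt=rot([180,0,-9.2])
CR=_Rt.T@rot(_f['orientation']); CP=_Rt.T@(np.array(_f['position'])-[.60,-.21,.19])  # camera in tool frame (approx)
def eul(M): return R.from_matrix(M).as_euler('xyz',degrees=True)
def look(eye,target,flip=1):
    z=np.array(eye)-target; z/=np.linalg.norm(z); x=np.cross([0,0,1],z); x/=np.linalg.norm(x); x*=flip
    M=np.c_[x,np.cross(z,x),z]; T=M@CR.T
    return np.array(eye)-T@CP, eul(T)
E
python3 - <<'E'
from h import *
print(CP,eul(CR))
h=np.array([.775,0,.235])
for el in (-25,-10,0,15,30):
  for az in (-35,-20,0,20,35):
    for fl in (1,-1):
      for r in (.28,):
        d=R.from_euler('zy',[az,el],degrees=True).apply([1,0,0]) # el>0: d points down => camera above
        e=h-d*r; p,o=look(e,h,fl)
        q=env.inverse_kinematics(p,o)
        if q is not None: print(el,az,fl,p.round(2),e.round(2),np.round(q).astype(int))
E
```

```text
[ 0.08193377  0.00026441 -0.16107415] [ 1.62956426e+02 -3.67747124e-02  8.99953845e+01]
-25 0 1 [0.7  0.   0.16] [0.52 0.   0.12] [ -19   68  -26 -160 -135  -88]
-25 0 -1 [ 0.67 -0.    0.22] [0.52 0.   0.12] [ -24   38  -45 -157  -92   87]
-25 20 1 [ 0.7  -0.03  0.17] [ 0.54 -0.1   0.12] [ -27   65  -14 -137 -123 -100]
-25 20 -1 [ 0.68 -0.04  0.22] [ 0.54 -0.1   0.12] [ -33   35  -26 -124  -80   66]
-25 35 1 [ 0.71 -0.05  0.17] [ 0.57 -0.16  0.14] [ -31   62   -5 -125 -116 -114]
-25 35 -1 [ 0.69 -0.07  0.23] [ 0.57 -0.16  0.14] [ -34   35  -10 -105  -80   47]
-10 0 1 [0.68 0.   0.19] [0.5  0.   0.19] [ -21   58  -37 -158 -122  -88]
-10 0 -1 [ 0.67 -0.    0.25] [0.5  0.   0.19] [ -23   20  -41 -152  -57   77]
-10 20 1 [ 0.69 -0.03  0.19] [ 0.52 -0.1   0.19] [ -31   55  -23 -133 -109 -100]
-10 20 -1 [ 0.68 -0.04  0.25] [ 0.52 -0.1   0.19] [ -29   21  -22 -115  -56   49]
-10 35 1 [ 0.7  -0.06  0.19] [ 0.55 -0.16  0.2 ] [ -33   53  -11 -120 -104 -115]
-10 35 -1 [ 0.69 -0.06  0.25] [ 0.55 -0.16  0.2 ] [-30  26  -9 -97 -65  34]
0 0 1 [0.67 0.   0.2 ] [0.5  0.   0.24] [ -23   49  -43 -157 -
[... 819 characters left out ...]
0.29] [-17  17   0 -66 -49  -2]
30 -35 1 [0.69 0.07 0.25] [0.58 0.16 0.35] [ 22  29 -46 117 -76 -76]
30 -35 -1 [0.71 0.05 0.31] [0.58 0.16 0.35] [ 25  17 -29  71 -46 152]
30 -20 -1 [0.71 0.03 0.31] [0.55 0.1  0.37] [ 17  11 -34  75 -28 166]
30 0 1 [0.67 0.   0.26] [0.53 0.   0.38] [ -21   15  -36 -148  -41 -110]
30 0 -1 [ 0.7  -0.    0.31] [0.53 0.   0.38] [  12    8  -32   49  -11 -148]
30 20 1 [ 0.68 -0.04  0.26] [ 0.55 -0.1   0.37] [ -28   19  -18 -107  -52 -140]
30 20 -1 [ 0.71 -0.03  0.31] [ 0.55 -0.1   0.37] [  4  12  -5 -26 -33 -54]
30 35 1 [ 0.69 -0.07  0.25] [ 0.58 -0.16  0.35] [ -31   28   -7  -96  -70 -145]
30 35 -1 [ 0.71 -0.05  0.31] [ 0.58 -0.16  0.35] [ -9  17   6 -45 -51 -22]
```

```bash
python3 - <<'E'
from h import *
h=np.array([.775,0,.235]);W=[]
for el,az in ((10,32),(18,14)):
    d=R.from_euler('zy',[az,el],degrees=True).apply([1,0,0]); p,o=look(h-d*.35,h,-1)
    q=env.inverse_kinematics(p,o); print(q is not None and np.round(q))
    if q is None: continue
    env.goto(p,o); f=env.grab_frame('wrist'); W.append(f); print(np.round(f['position'],3),env.read_state()['clock'])
    for r in env.search_frame(f,'cam_head')[:2]: print(np.round(r['xyz'],3),round(r['score'],2),proj(f,r['xyz'])[0].round())
pickle.dump(W,open('w4.pkl','wb'))
cv2.imwrite('pics/w4.png',np.hstack([cv2.resize(f['image'][130:330,200:460],(400,308),interpolation=cv2.INTER_CUBIC) for f in W]))
E
```

```text
[-25.  12.  -8. -73. -53.   7.]
[ 0.484 -0.187  0.287] 15.825
[ 0.786 -0.018  0.25 ] 0.76 [299. 256.]
[  5.   1. -21. -32. -15. -53.]
[ 0.453 -0.085  0.34 ] 16.9083
[ 0.786 -0.01   0.25 ] 0.67 [307. 258.]
```

View pics/w4.png

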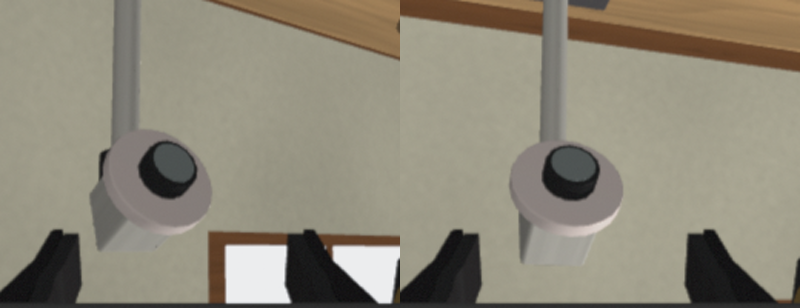

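The two views show the ring lamp with the lens on it: glass near crop (174,162) on the left and (574,162) on the right. I'll segment both by colour and fit.

```bash
python3 - <<'E'
from h import *
W=pickle.load(open('w4.pkl','rb'))
seeds=[dict(glass=(313,235),ring=(276,247),bg=(250,180),head=(274,285),barrel=(305,252)),dict(glass=(314,236),ring=(283,252),bg=(230,190),head=(300,285),barrel=(308,255))]
for f,s in zip(W,seeds):
    for k,(u,v) in s.items(): print(k,f['image'][v,u],end=' ')
    print()
    for k,lo in (('glass',8),('ring',12)):
        m=np.zeros((482,642),np.uint8)
        cv2.floodFill(f['image'].copy(),m,s[k],0,(lo,)*3,(lo,)*3,4|cv2.FLOODFILL_FIXED_RANGE|cv2.FLOODFILL_MASK_ONLY|(255<<8))
        m=m[1:-1,1:-1]; c=max(cv2.findContours(m,0,cv2.CHAIN_APPROX_NONE)[0],key=len); print(k,(m>0).sum(),[np.round(x,1) for x in cv2.fitEllipse(c)],cv2.boundingRect(c))
        f['m_'+k]=m>0
pickle.dump(W,open('w4.pkl','wb'))
G=[]
A=np.zeros((3,3));b=np.zeros(3)
for f in W:
    v,u=np.nonzero(f['m_glass']);d=ray(f,[u.mean(),v.mean()])[0];d/=np.linalg.norm(d);M=np.eye(3)-np.outer(d,d);A+=M;b+=M@f['position']
print(np.linalg.solve(A,b))
E
```

```text
glass [82 82 77] ring [121 125 133] bg [137 154 158] head [137 145 146] barrel [25 25 24] 
glass 436 [array([312.6, 235.2]), array([18.7, 27.5]), np.float64(129.5)] (300, 224, 26, 24)
ring 3383 [array([314.4, 159.9]), array([ 69.5, 286.9]), np.float64(4.2)] (267, 74, 71, 204)
glass [85 85 80] ring [125 128 137] bg [141 159 162] head [154 163 164] barrel [22 21 21] 
glass 435 [array([312.3, 236.3]), array([18.8, 27.4]), np.float64(108.0)] (299, 226, 28, 22)
ring 2620 [array([327.3, 177.4]), array([ 70.5, 261.4]), np.float64(11.0)] (271, 104, 74, 174)
[ 0.77849713 -0.00601611  0.2292252 ]
```

```bash
cat > fitcam.py <<'E'
from h import *
from scipy.optimize import minimize
W=pickle.load(open('w4.pkl','rb'))
ms=[]
for f in W:
    i=f['image'].astype(int); m=((i[...,2]-i[...,1]>=5)&(i[...,2]-i[...,0]<18)&(i[...,2]-i[...,0]>8)).astype(np.uint8)
    m[:205]=0;m[300:]=0;m[:,:250]=0;m[:,370:]=0
    m=cv2.morphologyEx(m,cv2.MORPH_OPEN,np.ones((3,3)))
    c=max(cv2.findContours(m,0,cv2.CHAIN_APPROX_NONE)[0],key=cv2.contourArea); o=np.zeros_like(m);cv2.fillPoly(o,[cv2.convexHull(c)],1);ms.append(o);print(o.sum(),cv2.boundingRect(c))
th=np.linspace(0,2*np.pi,60)
def cost(p,full=False):
    G=p[:3];ps,el=p[3],p[4];L,t,r=p[5],p[6],.04
    M=R.from_euler('zy',[ps,-el],degrees=True).as_matrix()
    e=0
    for f,m in zip(W,ms):
        pts=np.vstack([G+np.c_[np.full(60,x),r*np.cos(th),r*np.sin(th)]@M.T for x in (L,L+t)])
        h=cv2.convexHull(proj(f,pts).astype(np.float32))
        o=np.zeros((480,640),np.uint8);cv2.fillPoly(o,[np.round(h*16).astype(np.int32)],1,shift=4)
        e+=(o!=m).sum()
        g=np.nonzero(f['m_glass']);e+=3*np.sum((proj(f,G)[0]-[g[1].mean(),g[0].mean()])**2)
    return e
for fix in (True,False):
  best=None
  for ps in (-20,-10,0,10,20):
    x0=np.array([.7785,-.006,.229,ps,25,.025,.01])
    sc=np.array([.003,.003,.003,6,0 if fix else 4,.01,.006])
    g=lambda y:cost(x0+sc*y)+1e6*max(0,-(x0+sc*y)[6])
    s=minimize(g,np.zeros(7),method='Nelder-Mead',options=dict(initial_simplex=np.vstack([np.zeros(7),np.eye(7)]),maxiter=700))
    if best is None or s.fun<best[0]: best=(s.fun,x0+sc*s.x)
  print(fix,best[0],best[1].round(4))
E
python3 fitcam.py
```

```text
3706 (267, 214, 71, 69)
3644 (271, 221, 74, 63)
True 173.6394095461686 [ 7.8010e-01 -6.0000e-03  2.2860e-01  1.2136e+00  2.5000e+01  1.7600e-02
  8.2000e-03]
False 159.62653500427567 [ 7.80200e-01 -5.40000e-03  2.28900e-01  1.52600e-01  2.55516e+01
  1.68000e-02  9.70000e-03]
```

```bash
cat >> h.py <<'E'
G=np.array([.7797,-.006,.2297]);PSI=1.0
CX=R.from_euler('zy',[PSI,-25],degrees=True).as_matrix(); FOC=G-.15*CX[:,0]
E
python3 - <<'E'
from h import *
TR=np.c_[-CX[:,0],-CX[:,1],CX[:,2]]  # tile axes in world
for s in (1,-1):
    y=s*TR[:,0];z=-TR[:,2];T=np.c_[np.cross(y,z),y,z]
    p=FOC+TR@np.array([.005,0,.036]); q=env.inverse_kinematics(p,eul(T));print(s,p.round(3),eul(T).round(1),q is not None and np.round(q))
for yaw in (90,-90):
    for p in ([.487,.385,.2],[.487,.385,.09],[.487,.385+.055*np.sign(yaw),.28]):
        q=env.inverse_kinematics(p,[180,0,yaw]);print(yaw,q is not None and np.round(q))
E
```

```text
1 [ 0.624 -0.009  0.197] [-155.    -0.4  -89.1] [ 17.  12. -28.  16. -27. -29.]
-1 [ 0.624 -0.009  0.197] [155.    0.4  90.9] [ 17.  12. -28.  16. -27. 151.]
90 [ 53.  23.  -2.   0. -65. 127.]
90 [ 53.  28. -10.   0. -52. 127.]
90 [ 56.  23.  11.   0. -77. 124.]
-90 [ 53.  23.  -2.   0. -65. -53.]
-90 [ 53.  28. -10.   0. -52. -53.]
-90 [ 50.  17.   1.   0. -74. -50.]
```

```bash
cat > tile.py <<'E'
from h import *
from scipy.optimize import minimize
W=[]
for p in ([.45,.33,.27],[.53,.34,.25]):
    env.goto(p,[180,0,-90]);f=env.grab_frame('wrist');W.append(f)
    for r in env.search_frame(f,'tall_tile')[:4]: print(np.round(r['xyz'],3),round(r['score'],2),proj(f,r['xyz'])[0].round())
    f['masks']=[(r['score'],r['mask']) for r in env.trace(f,'tall_tile')]
print(env.read_state()['clock'])
pickle.dump(W,open('w5.pkl','wb'))
im=[]
for f in W:
    # clay mask near the expected place; choose non-green
    best=[m for s,m in f['masks'] if m.any() and (lambda c:c[1]-c[2]<25)(f['image'][m].mean(0))]
    for s,m in f['masks']: print(s,m.sum(),f['image'][m].mean(0).round(),np.array(np.nonzero(m)).mean(1).round())
    d=[np.linalg.norm(np.array(np.nonzero(m)).mean(1)[::-1]-proj(f,[.475,.385,.05])[0]) for m in best]
    f['m']=best[int(np.argmin(d))].astype(np.uint8)
    o=f['image'].copy();cs=cv2.findContours(f['m'],0,cv2.CHAIN_APPROX_NONE)[0];cv2.drawContours(o,cs,-1,(0,0,255),1);im.append(o)
def box(x0,x1,y0,y1,z0,z1): return np.array([[x,y,z] for x in(x0,x1) for y in(y0,y1) for z in(z0,z1)])
B=[box(-.005,.005,-.025,.025,0,.11),box(-.005,.038,-.025,.025,0,.01)]
def rend(f,p,h=None):
    M=R.from_euler('z',p[2],degrees=True).as_matrix();o=np.zeros((480,640),np.uint8)
    for b in B: cv2.fillPoly(o,[np.round(cv2.convexHull(proj(f,b@M.T+[p[0],p[1],p[3]]).astype(np.float32))*16).astype(np.int32)],1,shift=4)
    return o
cost=lambda p:sum((rend(f,p)!=f['m']).sum() for f in W)
for sc in ([.01,.01,8,0],[.01,.01,8,.006]):
    best=None
    for yaw in (155,170,185,200):
        x0=np.array([.487,.385,yaw,.014]);sc=np.array(sc)
        s=minimize(lambda y:cost(x0+sc*y),np.zeros(4),method='Nelder-Mead',options=dict(initial_simplex=np.vstack([np.zeros(4),np.eye(4)]),maxiter=300))
        if best is None or s.fun<best[0]: best=(s.fun,x0+sc*s.x)
    print(best[0],sum(f['m'].sum() for f in W),best[1].round(4))
    if sc[3]==0:
        pickle.dump(best[1],open('tile.pkl','wb'))
        for o,f in zip(im,W): cv2.drawContours(o,cv2.findContours(rend(f,best[1]),0,cv2.CHAIN_APPROX_NONE)[0],-1,(255,255,0),1)
cv2.imwrite('pics/w5.png',cv2.resize(np.hstack(im),(800,300),interpolation=cv2.INTER_AREA))
E
python3 tile.py
```

```text
[0.477 0.383 0.024] 0.96 [298. 249.]
[0.34  0.306 0.01 ] 0.78 [409. 185.]
[0.335 0.385 0.071] 0.76 [423. 263.]
[0.344 0.305 0.023] 0.95 [487. 180.]
[0.338 0.385 0.065] 0.82 [499. 260.]
[0.484 0.377 0.072] 0.8 [365. 256.]
19.1917
0.66 2159 [47. 93. 41.] [191. 418.]
0.65 2136 [ 96. 119. 137.] [259. 301.]
0.56 2146 [43. 85. 35.] [267. 422.]
0.81 2253 [ 95. 118. 136.] [260. 372.]
0.78 2988 [44. 88. 37.] [265. 501.]
0.58 2581 [48. 95. 39.] [186. 500.]
219.0 4389 [4.829000e-01 3.859000e-01 1.794644e+02 1.400000e-02]
213.0 4389 [4.825000e-01 3.879000e-01 1.802861e+02 9.000000e-03]
```

```bash
cat > go.py <<'E'
from h import *
p=pickle.load(open('tile.pkl','rb'));x,y,yaw=p[:3];O=[180,0,yaw+90-360]
env.gripper_to(.6,25)
env.goto([x,y,.17],O)
print(env.move_straight([x,y,.091],rate=.1,force_limit=6))
env.gripper_to(0,25);s=env.read_state();print(s['opening']*87,s['finger_force'],s['position'],s['clock'])
env.move_straight([x,y,.24],rate=.15)
TR=np.c_[-CX[:,0],-CX[:,1],CX[:,2]]
T=np.c_[np.cross(TR[:,0],-TR[:,2]),TR[:,0],-TR[:,2]]
F=FOC+TR@np.array([.005,0,.037])
env.goto(F-.07*CX[:,0]+[0,0,.05],eul(T))
env.move_straight(F,rate=.1)
env.dwell(.5)
s=env.read_state();print(s['clock'],s['position'],F,s['tool_rot'],s['opening']*87,s['force'])
fs={}
for n in ('scene','side','wrist'):
    f=env.grab_frame(n);fs[n]=f
    for r in env.search_frame(f,'tall_tile')[:3]: print(n,np.round(r['xyz'],3),r['score'],proj(f,r['xyz'])[0].round())
    f['masks']=[(r['score'],r['mask']) for r in env.trace(f,'tall_tile')]
pickle.dump(fs,open('w6.pkl','wb'))
B=np.array([[a,b,c] for a in(-.005,.005) for b in(-.025,.025) for c in(0,.11)]+[[.038,b,c] for b in(-.025,.025) for c in(0,.01)])
org=FOC-TR@np.array([-.005,0,.04])
ims=[]
for n in ('scene','side'):
    f=fs[n];o=f['image'].copy();uv=proj(f,B@TR.T+org);u,v=uv.mean(0).astype(int)
    c=cv2.resize(o[v-50:v+50,u-50:u+50],(400,400),interpolation=cv2.INTER_CUBIC)
    for q in uv: cv2.circle(c,tuple(((q-[u-50,v-50]+.5)*4).astype(int)),3,(0,0,255),-1)
    ims.append(c)
cv2.imwrite('pics/w6.png',np.hstack(ims))
E
python3 go.py
```

```text
False
9.774155232756252 24.94140355847776 [0.48297077 0.38590133 0.09097131] 22.05
26.0 [ 0.62354471 -0.00870011  0.19791272] [ 0.62360681 -0.00870512  0.19773753] [-154.98942955   -0.41754117  -89.0936371 ] 9.702088091513092 [-0.69245839 -0.21667419 -2.9043972 ]
scene [0.338 0.309 0.032] 0.84 [390. 174.]
scene [0.337 0.385 0.056] 0.73 [410. 160.]
scene [ 0.638 -0.017  0.168] 0.67 [358. 260.]
side [0.335 0.325 0.053] 0.73 [348. 414.]
side [0.328 0.393 0.036] 0.62 [340. 449.]
side [0.63  0.009 0.137] 0.6 [278. 251.]
wrist [ 0.62  -0.023  0.138] 0.64 [363. 243.]
wrist [0.482 0.122 0.014] 0.24 [538. 379.]
```

View pics/w6.png

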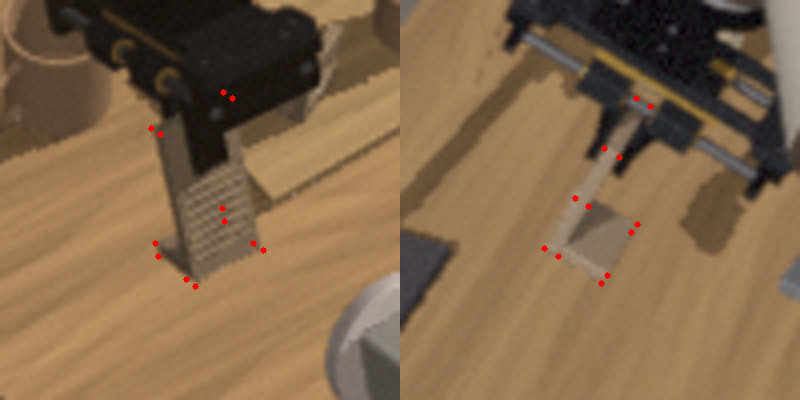

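The tile is held upright with its ridges to the lens, and its bottom corners lie within a few pixels of the predicted dots in both views. I'll do one numeric check for tile slip in the grip.

```bash
cat > chk.py <<'E'
from h import *
from scipy.optimize import minimize
fs=pickle.load(open('w6.pkl','rb'))
TR=np.c_[-CX[:,0],-CX[:,1],CX[:,2]]; org=FOC-TR@np.array([-.005,0,.04])
def box(x0,x1,y0,y1,z0,z1): return np.array([[x,y,z] for x in(x0,x1) for y in(y0,y1) for z in(z0,z1)])
LO=[box(-.005,.005,-.025,.025,0,.066),box(-.005,.038,-.025,.025,0,.01)];UP=[box(-.006,.006,-.03,.03,.066,.115)]
def rend(f,bs,p):
    M=TR@R.from_euler('xyz',p[3:],degrees=True).as_matrix();c=np.array([0,0,.095]);o=np.zeros((480,640),np.uint8)
    for b in bs: cv2.fillPoly(o,[np.round(cv2.convexHull(proj(f,(b-c)@M.T+org+TR@(c+p[:3])).astype(np.float32))*16).astype(np.int32)],1,shift=4)
    return o
D=[]
for n,f in fs.items():
    t=proj(f,FOC)[0]
    c=[(np.linalg.norm(np.array(np.nonzero(m)).mean(1)[::-1]-t),s,m) for s,m in f['masks']]
    c=min(c,key=lambda k:k[0]); print(n,c[0].round(1),c[1],c[2].sum())
    if c[0]<60: D.append((n,f,c[2].astype(np.uint8)))
def cost(p,D):
    e=0
    for n,f,m in D:
        u=rend(f,UP,p)&~rend(f,LO,p)&1; o=rend(f,LO,p); e+=((o!=m)&(u==0)).sum()
    return e
for sub in (D,[d for d in D if d[0]!='wrist'],[d for d in D if d[0]=='wrist']):
    if not sub: continue
    sc=np.array([.004,.004,.004,4,3,3]); best=None
    for sg in (1,-1):
        s=minimize(lambda y:cost(y*sc,sub)+3*(y**2).sum(),np.zeros(6),method='Nelder-Mead',options=dict(initial_simplex=np.vstack([np.zeros(6),sg*np.eye(6)]),maxiter=500))
        if best is None or s.fun<best.fun:best=s
    print([d[0] for d in sub],cost(np.zeros(6),sub),best.fun,(best.x*sc*[1e3]*3+0 if 0 else np.r_[best.x[:3]*sc[:3]*1e3,best.x[3:]*sc[3:]]).round(2))
E
python3 chk.py
```

```text
scene 3.8 0.68 674
side 8.5 0.69 371
wrist 23.3 0.71 5669
['scene', 'side', 'wrist'] 574 463.15906465547994 [-0.87  0.6  -1.88 -0.29  0.07 -0.9 ]
['scene', 'side'] 106 76.5653511292772 [ 0.85  0.23  1.38 -0.04 -0.37  0.2 ]
['wrist'] 468 191.75966045920754 [ 0.14  1.39 -6.23 -2.3   0.56 -0.13]
```

Both fixed cameras put the tile within about 1.5 mm and 0.5° of the target. Wrist-only fit differs more in height, but the gripper blocks part of that view. I'm handing in.

```bash
python3 -c "
from workcell import env
print(env.read_state()['qvel'],env.close_job())"
```

```text
the job is handed in; nothing more can be done
[-0.05323198 -0.01477737 -0.01817782 -0.01130907  0.00279806  0.09676189] None
```

The job is handed in: the dimmer is set at the mark clip (under 0.5 mm off in the close-up), and the tall clay tile is held upright, square and centred 150 mm from the lens, within about 1.5 mm by the fixed cameras, though the partly blocked wrist view put it about 6 mm lower; no verdict was returned.

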